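# Tip the crates, find the stamp, push it to the dispatch line

### The job

On the model-maker's bench, tip both standing wooden crates over onto their sides, by pushing with the fingers rather than grasping, and see which has the ring stamp on its underside; there is free room for them to fall towards the robot. When both are lying down, push the stamped crate sideways across the bench until it lies centred over the masking-tape strip (the dispatch line), and leave the plain crate lying on its side clear of the tape. Do not lift or carry either crate, and leave the parcel, paint pots, glue, mug, screwdriver and brush undisturbed.

Things in the scene. Friction and masses are not known exactly. Their poses are not given: they have to be found in the camera images.
- crate_p_mid (a point): middle of one of two closed wooden crates, alike from above and all sides: 92 (x) by 110 (y) by 136 mm (z, underside to lid), 0.25-0.45 kg, evenly filled, loose. Starts upright on the table, left or right, +x away from the robot within 0.25 rad. Pushed 110 mm up on a 110 mm wide side it tips, not slides. Tipped towards the robot it lies 92 mm high, its underside facing away from the robot
- crate_q_mid (a point): middle of one of two closed wooden crates, alike from above and all sides: 92 (x) by 110 (y) by 136 mm (z, underside to lid), 0.25-0.45 kg, evenly filled, loose. Starts upright on the table, left or right, +x away from the robot within 0.25 rad. Pushed 110 mm up on a 110 mm wide side it tips, not slides. Tipped towards the robot it lies 92 mm high, its underside facing away from the robot
- stamp (a point): centre of the stamp, a dark burnt-in ring 66 mm across with a bar across it, at the centre of the underside of one of the two crates (68 mm from the middle of the crate that bears it); the other crate is plain underneath. It cannot be seen until the crate is tipped over
- line (a point): centre of the dispatch line, a strip of masking tape flat on the table, 440 mm long (its x, away from the robot) and 40 mm wide (its y), lying between the two crates; it offers no step
- parcel: small cardboard parcel, 80 x 60 x 45 mm high, standing on the far end of the tape (origin: centre of its underside)
- pot_a: paint pot, 32 mm across, 48 mm high, standing between the tape and the crate on the left (origin: centre of its underside)
- pot_b: paint pot like the other, between the tape and the crate on the right (origin: centre of its underside)
- glue: glue bottle, 36 mm across, 85 mm high, at the left of the table (origin: centre of its underside)
- mug: mug, 76 mm across without its handle, 85 mm high, at the right of the table (origin: centre of its underside)
- screwdriver: screwdriver, 170 mm long, lying beyond the left crate (origin about its middle, on the table)
- brush: brush, 170 mm long, lying beyond the right crate (origin about its middle, on the table)

How it is judged (in metres and radians):
On the way:
1. both crates lie on their sides, the stamped one not yet on the dispatch line (angle between crate_p_mid's own z axis and vertical between 1.47 and 1.67 rad and angle between crate_q_mid's own z axis and vertical between 1.47 and 1.67 rad and (y of crate_p_mid in the frame of line above 0.06 m or y of crate_p_mid in the frame of line below -0.06 m)), for 0.2 s.
At the end, for the whole second after the job is handed in: The stamped crate lies on its side with its middle within 25 mm of the tape's centre line and within the tape's length; the plain crate lies on its side with its middle more than 100 mm from that line (angle between crate_p_mid's own z axis and vertical between 1.47 and 1.67 rad and angle between crate_q_mid's own z axis and vertical between 1.47 and 1.67 rad and y of crate_p_mid in the frame of line between -0.025 and 0.025 m and x of crate_p_mid in the frame of line between -0.2 and 0.2 m and (y of crate_q_mid in the frame of line above 0.1 m or y of crate_q_mid in the frame of line below -0.1 m)); the robot touches nothing.
It fails at once if a crate is lifted or carried ((height (world z) of crate_p_mid above 0.105 m or (angle between crate_p_mid's own z axis and vertical above 1.4 rad and height (world z) of crate_p_mid above 0.085 m) or (angle between crate_p_mid's own z axis and vertical below 0.15 rad and height (world z) of crate_p_mid above 0.088 m)) or (height (world z) of crate_q_mid above 0.105 m or (angle between crate_q_mid's own z axis and vertical above 1.4 rad and height (world z) of crate_q_mid above 0.085 m) or (angle between crate_q_mid's own z axis and vertical below 0.15 rad and height (world z) of crate_q_mid above 0.088 m))).
It fails at once if a bystander is moved by more than 25 mm or tipped (distance of any of parcel, pot_a, pot_b, glue, mug, screwdriver, brush from where it was at the start of the episode above 0.025 m or angle between any of parcel, pot_a, pot_b, glue, mug's own z axis and vertical above 0.4 rad).
It fails at once if the plain crate is pushed onto the dispatch line (not (y of crate_q_mid in the frame of line above 0.07 m or y of crate_q_mid in the frame of line below -0.07 m)).
It also fails if it takes over 67 s, if anything falls off the work surface, if the arm or the gripper's body presses on something with over 40 N, if the wrist force passes 120 N, or if a joint passes its speed limit or range.

### The arm

A 6-joint arm with a two-finger parallel gripper is mounted at the origin on the work surface. World frame = base frame: x ahead of the robot, y to its left, z up, the work surface at z = 0. Lengths are in mm, angles in rad, forces in N, time in s.
With the tool pointing down it reaches from about 350 to 975 mm from the base axis. Payload 4.9 kg.
Tool frame: the origin (TCP) lies at the very end of the fingers, on their centre line; the grasp point (between the pads) lies 19 mm behind it; z points along the fingers, y is the line along which they close (so a half turn about z gives the same grasp; the last joint's range is limited). The gripper opens to 85 mm and grips with 20 to 120 N. Pads are 22 mm wide; open, the fingers measure 114 mm over their backs; the gripper's body (76 mm by 85 mm) begins 54 mm behind the grasp point. The pads swing forward as they close: fully open they stand 13 mm farther back than shut.
Start: joints at [-1.235, 0.053, 1.613, -0, 1.476, -0.119], TCP at [274.544, -561.451, 231.304] pointing down, gripper open.
Joint ranges: [-3.01, 3.01], [-1.01, 2.22], [0.06, 2.58], [-1.02, 4.17], [0.09, 2.62], [-3.14, 3.14]. Speed limits (rad/s): [2.57, 2.57, 3.14, 3.14, 3.14, 3.14].

### API

Orientations are given as a unit quaternion [w, x, y, z].
In Python, from workcell import * gives the robot as it stands.
- The arm moves only by the shell command python3 -m pendant 'ROWS' [FORCE]. ROWS is text: rows parted by semicolons, each of 5 numbers parted by spaces: the shift along the tool's x, y, z in m, then the turn about the tool's z in rad, then the closure, from 0 (fully open) to 1 (shut). In form: tx ty tz yaw hand; .... A call has 1 to 20 rows; each row is the pose to reach, as a shift and turn from the pose commanded when the call began, along the tool's axes at that moment; what a row does not reach only later rows make up. A row lasts 1/8 s, in which the tool goes at most 62.5 mm and 10.7 degrees, less where a joint would pass 70% of its speed; a pose out of reach is approached as far as the arm can. A call with a gripper value outside its range is refused whole. The fingers move at their own pace and stop on an object; FORCE is the grip in N (left out, the last holds). Time passes only in rows, so rows that repeat a pose let the fingers close. It gives the time, the measured TCP pose, the force, the opening and the grip force at its end, in the units of the state.
- read_state(): the state, without advancing time (a new reading comes with each control period).
- get_image(name): name is "scene" or "side" or "wrist"; returns a dict with "image" (400x640x3 uint8, blue, green, red), "range_z" (400x640 float32, mm along the optical axis (not along the pixel's ray), 0 where there is no reading), "intrinsics" (3x3 intrinsics, pixels), "D" ([k1, k2, p1, p2, k3] as OpenCV has them; the pictures are not rectified), "R" (3x3) and "t" (3): a world point X has camera coordinates R X + t. Camera axes: x right, y down, z forward; pixel columns grow to the right and rows downward; lengths in mm; the calibration is good to about 2 mm. A picture is of the moment at which its call begins.
- finish_job(): hands the job in; it is judged then, once.
Trained networks look in the newest picture that a camera, given by its name, has taken for a name from the list of things; names that differ only in an ending like _2 or _b are one class to them, and where a whole thing is asked for, a point or a joint stands for the part that bears it (a point fixed in the world has none). Each returns a list of dicts, best first, with "confidence" (0 to 1); they miss things now and then, are a little off and sometimes report something else, mostly with a low value. They report only what shows in the picture. A call takes as long as a camera call.
- recognise(camera, name): "extent" ([left, top, width, height] in pixels, round what is visible of it).
- trace(camera, name): "region" (400x640 bool, what is visible of it) and "extent" ([left, top, width, height] in pixels, round what is visible of it).
The state is a dict: "time_s": time; "qpos": joint angles; "qvel": joint speeds; "effort": joint torques, N m; "position": TCP position; "orientation": TCP orientation; "contact_force": force on the tool from outside, world axes, zero at the start; "torque": the same for the moment, N m; "opening": finger opening in mm; "grip_force": force on a finger pad.
Only numpy, scipy, OpenCV 4.12 (cv2) and the standard library are available. Lean on these libraries where they do the work, as an engineer would, in place of code of your own. Each camera call takes 0.05 s, during which the arm holds its last target. There are 200 camera calls.

## Working session

There is one attempt and no reset: what is moved stays moved. The work goes in short steps, Python scripts to look and compute and a shell command to move; the robot and the scene stay as the last step left them, time stands still between calls to the robot, and variables do not carry over. Pictures are saved under pics/ and viewed, at most 10 in all, crops included, and the job is handed in when it is done.

```bash
mkdir -p pics; cat > h.py <<'E'
from workcell import *
import numpy as np, cv2
def world(im,mask=None):
    z=im["range_z"];K=im["intrinsics"]
    v,u=np.nonzero((z>0)&(mask if mask is not None else True))
    p=cv2.undistortPoints(np.stack([u,v],1).astype(np.float64)[:,None],np.array(K),np.array(im["D"]))[:,0]
    zz=z[v,u][:,None]
    return (np.hstack([p*zz,zz])-np.array(im["t"]))@np.array(im["R"]),u,v
E
python3 - <<'E'
from h import *
s=read_state();print(s["time_s"],s["position"],s["orientation"])
a=get_image("scene");cv2.imwrite("pics/a.png",a["image"])
for n in ["crate_p_mid","line","parcel","pot_a","glue","mug","screwdriver","brush"]:
    for d in trace("scene",n)[:3]:
        P,u,v=world(a,d["region"]); 
        if len(P)<10: continue
        print(n,round(d["confidence"],2),d["extent"],"lo",np.percentile(P,3,axis=0).round(),"hi",np.percentile(P,97,axis=0).round())
        if n.startswith("crate"):
            T=P[P[:,2]>128]
            if len(T)>20: print("  top",cv2.minAreaRect(T[:,:2].astype(np.float32)),np.median(T[:,2]))
        if n=="line": print("  ",cv2.minAreaRect(P[:,:2].astype(np.float32)))
E
```

```text
0.0 [ 274.34213909 -560.88798616  230.0924975 ] [-1.00509987e-03  9.74258583e-01  2.25431130e-01 -9.17658709e-05]
crate_p_mid 0.82 [380.7, 151.1, 48.1, 52.9] lo [518. 199.   5.] hi [617. 307. 138.]
  top ((562.4967041015625, 257.6767883300781), (112.280517578125, 101.2822265625), 80.57000732421875) 136.11173303338998
line 0.57 [326.6, 153.1, 26.4, 91.7] lo [336.  43.  -3.] hi [752.  80.   4.]
   ((541.7933959960938, 61.37820816040039), (40.05831527709961, 440.2565612792969), 89.85138702392578)
parcel 0.98 [328.6, 211.1, 24.8, 33.7] lo [666.  28.   4.] hi [743.  86.  48.]
pot_a 0.71 [379.6, 152.2, 45.1, 49.4] lo [521. 199.   9.] hi [617. 305. 138.]
pot_a 0.49 [268.7, 212.2, 11.3, 19.7] lo [ 648. -147.    1.] hi [ 680. -119.   50.]
pot_a 0.47 [361.9, 203.0, 12.4, 17.8] lo [641. 123.   8.] hi [667. 150.  50.]
glue 0.77 [463.1, 161.2, 13.4, 29.1] lo [529. 470.   5.] hi [559. 500.  86.]
mug 0.95 [133.5, 187.4, 30.8, 41.4] lo [ 557. -530.    4.] hi [ 660. -459.   85.]
screwdriver 0.87 [377.4, 233.4, 42.2, 8.4] lo [728. 152.  10.] hi [751. 249.  27.]
screwdriver 0.67 [381.1, 147.0, 46.9, 60.3] lo [521. 199.   6.] hi [617. 305. 138.]
brush 0.73 [131.4, 187.3, 36.1, 40.7] lo [ 557. -530.    6.] hi [ 660. -459.   85.]
brush 0.56 [204.3, 247.6, 65.5, 13.5] lo [ 730. -310.   -1.] hi [ 772. -154.   21.]
```

View pics/a.png

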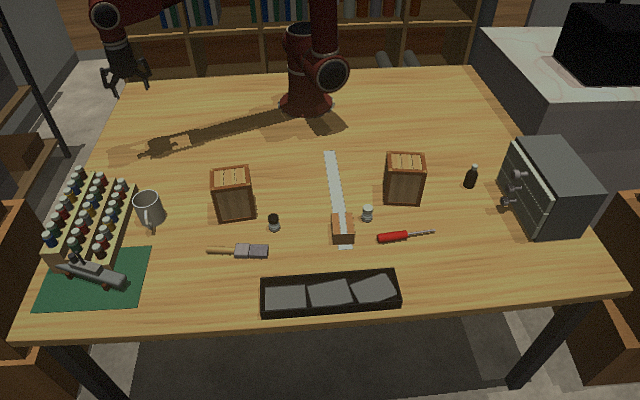

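The scene camera looks from the far side: the left crate is at about (404,178), the right one at (232,192). The tape runs from (330,152) to (345,248), with the parcel on its far end, and the pots are at (367,213) and (273,222). I'll fit the crate tops from depth.

```bash
python3 - <<'E'
from h import *
a=get_image("scene");P,u,v=world(a)
for n,(x0,y0,x1,y1) in {"L":(375,140,435,215),"R":(200,155,262,230)}.items():
    b=(u>x0)&(u<x1)&(v>y0)&(v<y1)
    T=P[b&(P[:,2]>131)&(P[:,2]<142)]
    print(n,len(T),T.mean(0).round(1),np.median(T[:,2]))
    best=None
    for th in np.linspace(-.4,.4,81):
        c,s=np.cos(th),np.sin(th); q=T[:,:2]@np.array([[c,-s],[s,c]])
        lo,hi=np.percentile(q,1,axis=0),np.percentile(q,99,axis=0)
        ar=np.prod(hi-lo)
        if best is None or ar<best[0]: best=(ar,th,hi-lo,np.array([[c,-s],[s,c]])@((lo+hi)/2))
    print(best)
    # far face
    F=P[b&(P[:,2]>15)&(P[:,2]<120)]; F=F[F[:,0]>560]
    vx,vy,x,y=cv2.fitLine(F[:,:2].astype(np.float32),cv2.DIST_HUBER,0,.01,.01).ravel(); print("far face normal yaw",-np.arctan(vx/vy),x,y)
for n,(x0,y0,x1,y1) in {"pa":(358,200,378,225),"pb":(262,210,284,235),"mug":(130,185,168,232),"glue":(460,160,482,192),"sd":(375,228,437,245),"br":(203,242,272,262)}.items():
    T=P[(u>x0)&(u<x1)&(v>y0)&(v<y1)&(P[:,2]>(25 if n in("pa","pb","mug","glue") else 6))]
    print(n,np.percentile(T,2,axis=0).round(),np.percentile(T,98,axis=0).round())
E
```

```text
L 855 [566.8 256.8 136. ] 136.16469320189213
(np.float64(10291.45877523373), np.float64(-0.19000000000000003), array([ 93.76322785, 109.76007345]), array([564.18102057, 257.4023322 ]))
far face normal yaw -0.16358085 605.6169 249.75005
R 923 [ 585.5 -247.5  135.4] 135.47114365144432
(np.float64(10167.775035556455), np.float64(0.08999999999999997), array([ 92.95499841, 109.3838439 ]), array([ 583.18088713, -247.74027413]))
far face normal yaw 0.10596712 625.3423 -242.49478
pa [639. 123.  27.] [667. 150.  50.]
pb [ 651. -147.   26.] [ 679. -119.   50.]
mug [ 496. -573.   27.] [ 664. -459.   85.]
glue [531. 470.  26.] [560. 498.  87.]
sd [725. 150.   8.] [752. 311.  27.]
br [ 729. -314.    7.] [ 773. -153.   22.]
```

```bash
cat >> h.py <<'E'
from scipy.spatial.transform import Rotation as Rn
def to(*targets):
    "targets (x,y,z mm, heading of tool x rad) -> shifts in tool axes from the present pose"
    s=read_state();w,x,y,z=s["orientation"];R=Rn.from_quat([x,y,z,w]).as_matrix();h=np.arctan2(R[1,0],R[0,0])
    print("t",round(s["time_s"],2),"pos",np.round(s["position"]),"head",round(h,3),"F",np.round(s["contact_force"],1))
    for X in targets:
        d=R.T@(np.array(X[:3])-s["position"])/1000
        yaw=(h-X[3]+np.pi)%(2*np.pi)-np.pi
        print(X,"->",d.round(3),round(yaw,3))
E
python3 - <<'E'
from h import *
to((664,-239,230,.1),(664,-239,102,.1))
E
```

```text
t 0.5 pos [ 275. -561.  231.] head 0.455 F [-0.1  0.7  0.1]
(664, -239, 230, 0.1) -> [ 0.492 -0.119  0.001] 0.355
(664, -239, 102, 0.1) -> [ 0.492 -0.119  0.129] 0.355
```

```bash
python3 -m pendant '0.05 -0.012 0 0.1 0.4;0.1 -0.024 0 0.2 0.4;0.15 -0.036 0 0.355 0.4;0.2 -0.048 0 0.355 0.4;0.25 -0.06 0 0.355 0.4;0.3 -0.072 0 0.355 0.4;0.35 -0.085 0 0.355 0.4;0.4 -0.097 0 0.355 0.4;0.45 -0.109 0 0.355 0.4;0.492 -0.119 0 0.355 0.4;0.492 -0.119 0 0.355 0.4;0.492 -0.119 0.04 0.355 0.4;0.492 -0.119 0.08 0.355 0.4;0.492 -0.119 0.12 0.355 0.4;0.492 -0.119 0.129 0.355 0.4;0.492 -0.119 0.129 0.355 0.4'
python3 - <<'E'
from h import *
to((592,-246,102,.1),(664,-239,102,.1)); print(read_state()["opening"])
E
```

```text
time_s: 2.5
position: [663.9, -239.0, 102.6]
orientation: [-0.0, 0.999, 0.05, -0.0]
contact_force: [0.3, 0.4, 0.1]
opening: 51.0
grip_force: 0.0
t 2.5 pos [ 664. -239.  103.] head 0.099 F [0.3 0.4 0.1]
(592, -246, 102, 0.1) -> [-0.072 -0.     0.001] -0.001
(664, -239, 102, 0.1) -> [0.    0.    0.001] -0.001
51.00237300125295
```

```bash
python3 -m pendant '-0.01 0 0 0 0.4;-0.02 0 0 0 0.4;-0.027 0 0 0 0.4;-0.034 0 0 0 0.4;-0.041 0 0 0 0.4;-0.048 0 0 0 0.4;-0.055 0 0 0 0.4;-0.062 0 0 0 0.4;-0.069 0 0 0 0.4;-0.076 0 0 0 0.4;-0.082 0 0 0 0.4;-0.088 0 0 0 0.4;-0.094 0 0 0 0.4;-0.1 0 0 0 0.4;-0.1 0 0 0 0.4;-0.1 0 0 0 0.4;-0.1 0 0 0 0.4'
python3 - <<'E'
from h import *
a=get_image("scene");cv2.imwrite("pics/b.png",a["image"])
to((590,-246,230,.1),(640,200,230,-.17),(639,244,230,-.17),(639,244,102,-.17))
E
```

```text
time_s: 4.62
position: [564.3, -248.2, 101.6]
orientation: [-0.0, 0.999, 0.05, -0.001]
contact_force: [1.1, 0.1, 0.3]
opening: 51.5
grip_force: 0.0
t 4.67 pos [ 564. -248.  102.] head 0.1 F [-0.7  0.1 -0.2]
(590, -246, 230, 0.1) -> [ 0.026  0.    -0.128] -0.0
(640, 200, 230, -0.17) -> [ 0.12  -0.439 -0.128] 0.27
(639, 244, 230, -0.17) -> [ 0.123 -0.482 -0.128] 0.27
(639, 244, 102, -0.17) -> [ 0.123 -0.482 -0.   ] 0.27
```

View pics/b.png

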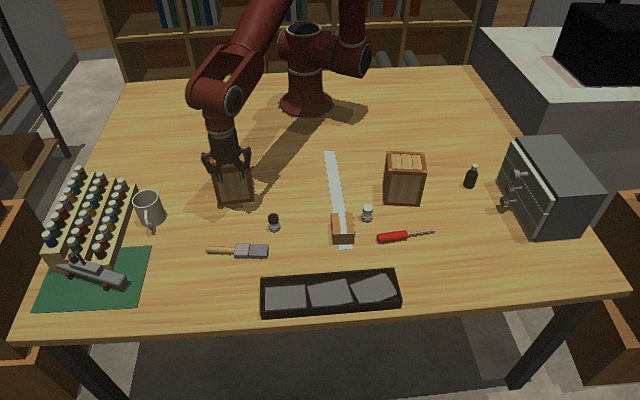

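The crate's visible face now spans about (217–253, 165–205), half hidden by the hand, so depth will tell whether it tipped or slid.

```bash
python3 - <<'E'
from h import *
a=get_image("scene");P,u,v=world(a)
for vv in range(160,215,4):
    m=(v==vv)&(u>=225)&(u<=245); print(vv,np.median(P[m],axis=0).round())
E
```

```text
160 [ 573. -224.  187.]
164 [ 558. -226.  157.]
168 [ 547. -233.  137.]
172 [ 551. -235.  125.]
176 [ 549. -238.  109.]
180 [ 547. -240.   91.]
184 [ 548. -242.   75.]
188 [ 548. -244.   60.]
192 [ 549. -247.   43.]
196 [ 549. -249.   28.]
200 [ 551. -251.   12.]
204 [ 556. -253.    0.]
208 [ 573. -251.   -0.]
212 [ 589. -251.   -1.]
```

```bash
python3 -m pendant '0.02 0 0 0 0.4;0.05 0 -0.03 0 0.4;0.08 0 -0.08 0 0.4;0.1 0 -0.128 0 0.4;0.12 -0.05 -0.128 0.1 0.4;0.123 -0.1 -0.128 0.2 0.4;0.123 -0.15 -0.128 0.27 0.4;0.123 -0.2 -0.128 0.27 0.4;0.123 -0.25 -0.128 0.27 0.4;0.123 -0.3 -0.128 0.27 0.4;0.123 -0.35 -0.128 0.27 0.4;0.123 -0.4 -0.128 0.27 0.4;0.123 -0.45 -0.128 0.27 0.4;0.123 -0.482 -0.128 0.27 0.4;0.123 -0.482 -0.128 0.27 0.4'
python3 - <<'E'
from h import *
a=get_image("scene");cv2.imwrite("pics/c.png",cv2.resize(a["image"][120:260,150:470],None,fx=2.5,fy=2.5));P,u,v=world(a)
b=(u>195)&(u<262)&(v>130)&(v<215)
for z0,z1 in((85,100),(128,142)):
    T=P[b&(P[:,2]>z0)&(P[:,2]<z1)]; print(z0,len(T)); 
    if len(T)>50: print(cv2.minAreaRect(T[:,:2].astype(np.float32)),np.median(T[:,2]))
to((639,244,230,-.17),(639,244,102,-.17))
E
```

```text
time_s: 6.6
position: [638.4, 245.7, 229.9]
orientation: [0.0, 0.997, -0.083, -0.0]
contact_force: [-0.1, -0.3, -0.5]
opening: 51.1
grip_force: 0.0
85 147
((536.6685791015625, -232.600341796875), (65.79946899414062, 137.02105712890625), 42.10090255737305) 92.95945127376473
128 840
((506.40484619140625, -253.79318237304688), (100.0603256225586, 110.01354217529297), 5.1325273513793945) 135.5023968845851
t 6.65 pos [639. 244. 230.] head -0.168 F [ 0.  -0.5 -0.4]
(639, 244, 230, -0.17) -> [ 0.  0. -0.] 0.002
(639, 244, 102, -0.17) -> [0.    0.    0.128] 0.002
```

View pics/c.png

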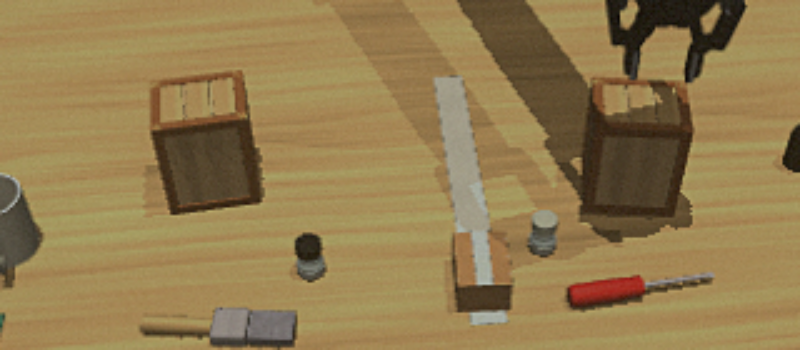

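The right crate slid upright by about 78 mm, to roughly (505,-254), so I was pushing too low. I'll push higher on the left crate and follow the arc up as it tips.

```bash
python3 -m pendant '0 0 0.04 0 0.4;0 0 0.08 0 0.4;0 0 0.112 0 0.4;0 0 0.112 0 0.4;-0.01 0 0.112 0 0.4;-0.018 0 0.111 0 0.4;-0.026 0 0.108 0 0.4;-0.034 0 0.104 0 0.4;-0.042 0 0.1 0 0.4;-0.05 0 0.096 0 0.4;-0.058 0 0.093 0 0.4;-0.066 0 0.091 0 0.4;-0.074 0 0.089 0 0.4;-0.082 0 0.087 0 0.4;-0.09 0 0.086 0 0.4;-0.098 0 0.085 0 0.4;-0.106 0 0.085 0 0.4;-0.112 0 0.085 0 0.4;-0.112 0 0.085 0 0.4;-0.112 0 0.085 0 0.4'
cat > look.py <<'E'
from h import *
a=get_image("scene");P,u,v=world(a)
for n,(x0,y0,x1,y1) in {"L":(370,120,440,215),"R":(195,120,262,215)}.items():
    b=(u>x0)&(u<x1)&(v>y0)&(v<y1)
    for z0,z1 in((85,99),(128,142)):
        T=P[b&(P[:,2]>z0)&(P[:,2]<z1)]; print(n,z0,len(T),np.percentile(T,[2,98],axis=0).round().tolist() if len(T) else "")
        if len(T)>300: print(cv2.minAreaRect(T[:,:2].astype(np.float32)))
E
python3 - <<'E'
import look
from h import *
cv2.imwrite("pics/d.png",cv2.resize(look.a["image"][100:260,150:470],None,fx=2.5,fy=2.5))
to((580,-246,230,.1))
E
```

```text
time_s: 9.15
position: [528.8, 262.4, 145.3]
orientation: [0.0, 0.996, -0.085, 0.0]
contact_force: [0.5, 0.5, 0.3]
opening: 51.1
grip_force: 0.0
L 85 835 [[379.0, 218.0, 86.0], [515.0, 329.0, 95.0]]
((442.2577209472656, 277.54595947265625), (111.6445083618164, 142.72195434570312), 80.3933334350586)
L 128 0 
R 85 142 [[543.0, -302.0, 85.0], [558.0, -196.0, 99.0]]
R 128 838 [[462.0, -307.0, 130.0], [555.0, -200.0, 139.0]]
((505.6919250488281, -254.27578735351562), (100.0717544555664, 110.5106201171875), 5.766839027404785)
t 9.2 pos [529. 262. 145.] head -0.17 F [ 0.9 -0.   0.1]
(580, -246, 230, 0.1) -> [ 0.137  0.492 -0.085] -0.27
```

View pics/d.png

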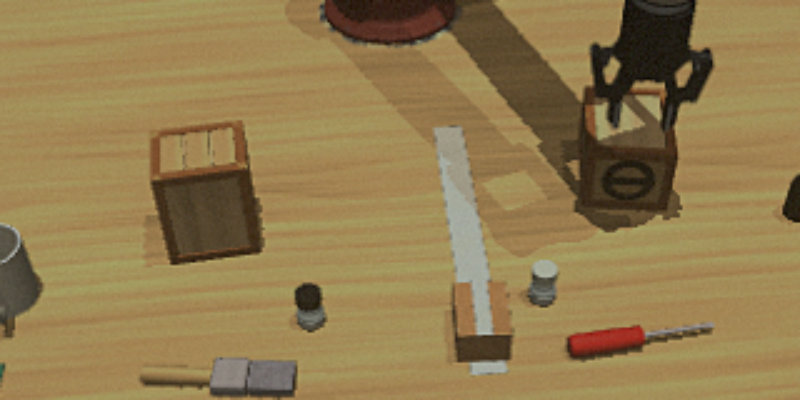

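The left crate is lying down and shows the ring stamp at about (628,180) in the crop. The right crate is still upright, so I'll tip it next.

```bash
python3 -m pendant '0.02 0 -0.02 0 0.4;0.05 0.04 -0.06 0 0.4;0.08 0.09 -0.085 -0.1 0.4;0.1 0.14 -0.085 -0.2 0.4;0.12 0.19 -0.085 -0.27 0.4;0.137 0.24 -0.085 -0.27 0.4;0.137 0.29 -0.085 -0.27 0.4;0.137 0.34 -0.085 -0.27 0.4;0.137 0.39 -0.085 -0.27 0.4;0.137 0.44 -0.085 -0.27 0.4;0.137 0.48 -0.085 -0.27 0.4;0.137 0.492 -0.085 -0.27 0.4;0.137 0.492 -0.085 -0.27 0.4;0.137 0.492 -0.04 -0.27 0.4;0.137 0.492 0 -0.27 0.4;0.137 0.492 0.027 -0.27 0.4;0.137 0.492 0.027 -0.27 0.4'
python3 -c "
from h import *
to((581,-246,118,.1))"
```

```text
time_s: 11.32
position: [579.0, -243.0, 115.2]
orientation: [-0.002, 0.999, 0.051, -0.003]
contact_force: [-0.2, 0.7, 0.9]
opening: 51.5
grip_force: 0.0
t 11.32 pos [ 579. -243.  115.] head 0.102 F [-0.2  0.7  0.9]
(581, -246, 118, 0.1) -> [ 0.002  0.003 -0.003] 0.002
```

```bash
python3 -m pendant '-0.01 0 0 0 0.4;-0.018 0 -0.001 0 0.4;-0.026 0 -0.004 0 0.4;-0.034 0 -0.008 0 0.4;-0.042 0 -0.012 0 0.4;-0.05 0 -0.016 0 0.4;-0.058 0 -0.019 0 0.4;-0.066 0 -0.021 0 0.4;-0.074 0 -0.023 0 0.4;-0.082 0 -0.025 0 0.4;-0.09 0 -0.026 0 0.4;-0.098 0 -0.027 0 0.4;-0.106 0 -0.027 0 0.4;-0.11 0 -0.027 0 0.4;-0.11 0 -0.027 0 0.4;-0.11 0 -0.027 0 0.4'
python3 - <<'E'
import look
from h import *
# refine L from top and stamped face
P,u,v=look.P,look.u,look.v
b=(u>370)&(u<440)&(v>120)&(v<215)
T=P[b&(P[:,2]>87)&(P[:,2]<97)]
F=P[b&(P[:,2]>12)&(P[:,2]<82)&(P[:,0]>480)]
vx,vy,x,y=cv2.fitLine(F[:,:2].astype(np.float32),cv2.DIST_HUBER,0,.01,.01).ravel()
th=-np.arctan(vx/vy);print("yaw",th,"face",x,y,"mean top",T.mean(0))
c,s=np.cos(th),np.sin(th);M=np.array([[c,-s],[s,c]]);q=T[:,:2]@M
lo,hi=np.percentile(q,[1,99],axis=0);print(hi-lo,M@((lo+hi)/2))
to((450,380,230,-1.74),(450,380,60,-1.74),(450,380,60,1.4))
E
```

```text
time_s: 13.32
position: [471.1, -256.6, 145.3]
orientation: [0.0, 0.999, 0.05, 0.0]
contact_force: [0.2, 0.0, 0.8]
opening: 51.4
grip_force: 0.0
L 85 1004 [[375.0, 219.0, 86.0], [514.0, 334.0, 95.0]]
((440.2145080566406, 277.826416015625), (111.96485137939453, 147.24732971191406), 79.86065673828125)
L 128 0 
R 85 801 [[327.0, -316.0, 86.0], [460.0, -210.0, 95.0]]
((388.921630859375, -266.739013671875), (144.23736572265625, 111.75643920898438), 5.997549533843994)
R 128 0 
yaw -0.1567255 face 507.70468 266.66693 mean top [444.88610953 277.66473965  91.0116484 ]
[137.09419168 109.50461243] [442.790603   277.08256575]
t 13.38 pos [ 471. -257.  145.] head 0.1 F [-0.6 -0.6 -0.1]
(450, 380, 230, -1.74) -> [ 0.042 -0.636 -0.085] 1.84
(450, 380, 60, -1.74) -> [ 0.042 -0.636  0.085] 1.84
(450, 380, 60, 1.4) -> [ 0.042 -0.636  0.085] -1.3
```

Both crates are lying down. The stamped one is at (443,277) with yaw about -0.165, and its outer side face is at about (452,331). I'll go round to that face with the fingers spread along it.

```bash
python3 -m pendant '0.01 0 -0.02 0 0.2;0.03 -0.03 -0.06 0 0.1;0.04 -0.08 -0.085 -0.1 0.1;0.042 -0.13 -0.085 -0.2 0.1;0.042 -0.18 -0.085 -0.35 0.1;0.042 -0.23 -0.085 -0.5 0.1;0.042 -0.28 -0.085 -0.65 0.1;0.042 -0.33 -0.085 -0.8 0.1;0.042 -0.38 -0.085 -0.95 0.1;0.042 -0.43 -0.085 -1.1 0.1;0.042 -0.48 -0.085 -1.2 0.1;0.042 -0.53 -0.085 -1.3 0.1;0.042 -0.58 -0.085 -1.3 0.1;0.045 -0.62 -0.085 -1.3 0.1;0.047 -0.63 -0.085 -1.3 0.1;0.047 -0.63 -0.085 -1.3 0.1;0.047 -0.63 -0.085 -1.3 0.1'
python3 -c "
from h import *
to((461,376,230,1.406),(461,376,46,1.406))
print(np.round(read_state()['qpos'],2))"
```

```text
time_s: 15.5
position: [455.4, 374.1, 230.7]
orientation: [0.0, 0.765, 0.644, 0.0]
contact_force: [-0.4, -0.3, 0.1]
opening: 76.4
grip_force: 0.0
t 15.5 pos [455. 374. 231.] head 1.399 F [-0.4 -0.3  0.1]
(461, 376, 230, 1.406) -> [0.003 0.005 0.001] -0.007
(461, 376, 46, 1.406) -> [0.003 0.005 0.185] -0.007
[ 0.56 -0.03  1.7  -0.    1.47  0.73]
```

```bash
python3 -m pendant '0.003 0.005 0.05 -0.007 0.1;0.003 0.005 0.1 -0.007 0.1;0.003 0.005 0.15 -0.007 0.1;0.003 0.005 0.185 -0.007 0.1;0.003 0.005 0.185 -0.007 0.1;-0.015 0.005 0.185 -0.007 0.1;-0.025 0.005 0.185 -0.007 0.1;-0.035 0.005 0.185 -0.007 0.1;-0.048 0.005 0.185 -0.007 0.1;-0.06 0.005 0.185 -0.007 0.1;-0.072 0.005 0.185 -0.007 0.1;-0.084 0.005 0.185 -0.007 0.1;-0.096 0.005 0.185 -0.007 0.1;-0.108 0.005 0.185 -0.007 0.1;-0.12 0.005 0.185 -0.007 0.1;-0.12 0.005 0.185 -0.007 0.1'
cat > L.py <<'E'
from h import *
a=get_image("scene");P,u,v=world(a)
b=(u>300)&(u<440)&(v>110)&(v<215)&(P[:,0]<560)
T=P[b&(P[:,2]>86)&(P[:,2]<97)]
F=P[b&(P[:,2]>12)&(P[:,2]<80)&(P[:,0]>440)];F=F[abs(F[:,0]-np.median(F[:,0]))<15]
vx,vy,x,y=cv2.fitLine(F[:,:2].astype(np.float32),cv2.DIST_HUBER,0,.01,.01).ravel()
th=-np.arctan(vx/vy);e=np.percentile(F[:,1],[1,99]);ym=e.mean();xm=x+(ym-y)*vx/vy
print("yaw",th.round(3),"face mid",xm.round(),ym.round(),"width",(e[1]-e[0]).round(),"centre",(xm-68*np.cos(th)).round(),(ym-68*np.sin(th)).round(),"top mean",T.mean(0).round(),np.median(T[:,2]).round())
s=read_state();print(s["position"].round(),s["contact_force"].round(1))
E
python3 L.py
```

```text
time_s: 17.5
position: [438.6, 254.3, 44.5]
orientation: [0.0, 0.763, 0.646, -0.001]
contact_force: [1.0, 0.6, 0.7]
opening: 76.8
grip_force: 0.0
yaw -0.154 face mid 493.0 188.0 width 124.0 centre 425.0 198.0 top mean [430. 188.  91.] 90.0
[439. 255.  44.] [-0.7 -0.5 -0.2]
```

```bash
python3 -m pendant '-0.01 0 0 0 0.1;-0.022 0 0 0 0.1;-0.034 0 0 0 0.1;-0.046 0 0 0 0.1;-0.058 0 0 0 0.1;-0.07 0 0 0 0.1;-0.08 0 0 0 0.1;-0.09 0 0 0 0.1;-0.1 0 0 0 0.1;-0.108 0 0 0 0.1;-0.115 0 0 0 0.1;-0.115 0 0 0 0.1;-0.115 0 0 0 0.1'
python3 L.py; python3 -c "
from h import *
a=get_image('scene');cv2.imwrite('pics/e.png',cv2.resize(a['image'][100:260,150:470],None,fx=2.5,fy=2.5))"
```

```text
time_s: 19.18
position: [420.8, 142.3, 45.4]
orientation: [0.0, 0.763, 0.647, -0.0]
contact_force: [0.3, -0.4, -0.3]
opening: 76.6
grip_force: 0.0
yaw -0.147 face mid 475.0 79.0 width 130.0 centre 408.0 88.0 top mean [412.  76.  90.] 90.0
[421. 142.  45.] [0.  0.2 0.1]
```

View pics/e.png

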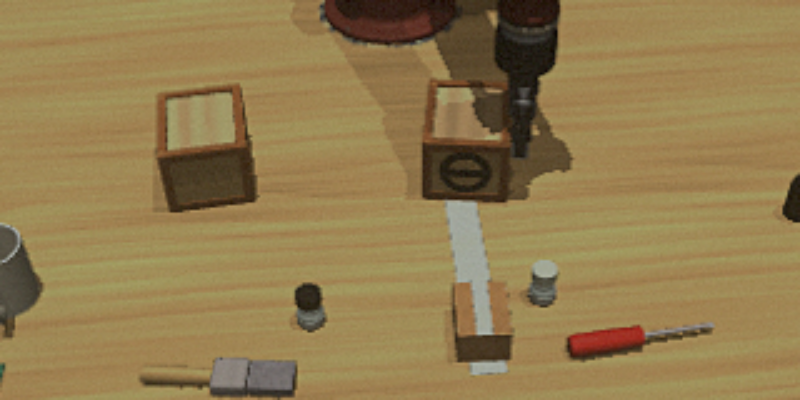

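The crate is almost on the tape, with its centre at about y = 75 against a line at 61. I'll push 14 mm more, then back off and rise.

```bash
python3 -m pendant '-0.007 0 0 0 0.1;-0.014 0 0 0 0.1;-0.014 0 0 0 0.1;0.01 0 0 0 0.1;0.04 0 0 0 0.1;0.07 0 0 0 0.1;0.1 0 0 0 0.1;0.1 0 -0.06 0 0.1;0.1 0 -0.12 0 0.1;0.13 0 -0.18 0 0.1;0.18 0 -0.18 0 0.1;0.22 0 -0.18 0 0.1;0.22 0 -0.18 0 0.1;0.22 0 -0.18 0 0.1'
python3 L.py; python3 look.py; python3 -c "
from h import *
a=get_image('scene');cv2.imwrite('pics/f.png',cv2.resize(a['image'][100:260,150:470],None,fx=2.5,fy=2.5))"
```

```text
time_s: 21.02
position: [456.4, 358.8, 224.7]
orientation: [0.0, 0.763, 0.647, -0.001]
contact_force: [-0.2, -0.1, -0.2]
opening: 76.8
grip_force: 0.0
yaw -0.164 face mid 471.0 54.0 width 105.0 centre 404.0 65.0 top mean [409.  64.  90.] 90.0
[456. 359. 225.] [-0.6  0.2  0.2]
L 85 0 
L 128 0 
R 85 968 [[323.0, -322.0, 86.0], [459.0, -211.0, 95.0]]
((389.22601318359375, -266.5939636230469), (142.57974243164062, 111.5582046508789), 5.841477870941162)
R 128 0
```

View pics/f.png

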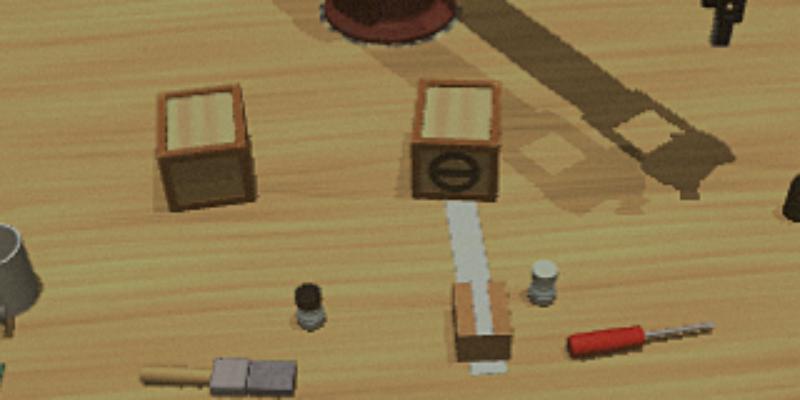

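The stamped crate is centred on the tape at (404,64), against a line at y = 61. The plain crate is lying at (390,-267), and the arm is clear of everything.

```bash
python3 -c "
from workcell import *
print(finish_job())"
```

```text
the job is handed in; nothing more can be done
None
```

I handed the job in with both crates on their sides: by my last measurement the stamped one (it started on the left) lies about 3 mm off the tape's centre line, the plain one is over 300 mm clear, and nothing else looked disturbed; the plain crate slid about 78 mm upright on my first, too-low push before a higher push tipped it.

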